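# Hang the ring gauge and hold the enabling switch half-way

## Task

Take the setting ring out of the slotted rest and hang it over the horizontal mandrel of the stand, between the mandrel's two raised collars, and let go of it. Then press the round spring-loaded cap of the enabling switch down to its middle position, where its top is level with the top of the index post beside it, never pushing it on through towards the bottom. Keep it there for at least three seconds and finish while still holding it down; leave the ball gauge and the pin standing where they are.

Things in the scene. Friction and masses are not known exactly. Their poses are not given: they have to be found in the camera images.
- rest: Fixed low rest: foot 52 x 88 x 12 mm, origin under its centre on the table, with an upright pocket 19 mm wide along x and 64 mm long along y, its floor 12 mm and its side walls' top 38 mm above the table, in which the ring stands. It may lie to the left or to the right of the stand.
- ring: The loose setting ring: plain steel ring gauge, 65 mm outside, bore 32 mm, 18 mm thick, 0.2 to 0.45 kg. Origin at its centre, midway through its thickness; its own x axis is the ring's axis. It stands upright in the rest's pocket, axis level and along the rest's x axis, top 77 mm above the table; it can be pinched from above across its 18 mm thickness.
- stand: Fixed stand: foot plate 100 x 90 x 12 mm, origin under its centre on the table. Its post, 34 mm square, 117 mm high, centred at y = -20 mm, carries a level steel mandrel, 13 mm in diameter, axis 115 mm above the table, pointing along +y to its free end. Two collars, 18 mm in diameter, sit on it at y = 28 to 33 mm and at the free end, y = 83 to 90 mm; the ring passes over both.
- seat (a point): Point on the mandrel's axis midway between the collars, 115 mm above the table; its y axis points along the mandrel to the free end, its z up. A ring that hangs freely here has its centre about 9.5 mm below this point.
- switch: Fixed enabling switch: grey housing 76 x 136 mm on a foot 86 x 146 mm, top of the housing 36 mm above the table, origin under its centre on the table. The black cap stands at y = -30 mm, the index post at y = +45 mm. It lies on the other side of the stand from the slotted rest.
- cap_top (a point): Centre of the flat top of the switch's round black cap, 46 mm in diameter (flat part 40 mm); 70 mm above the table when released, 60 mm in the middle position. It goes down with the cap.
- cap (a joint): Travel of the cap downwards in m: 0 released, 0.010 middle position (top level with the index post), 0.020 bottom. The spring pushes back with about 3.5 N at first and 0.4 N more per mm, so about 7.5 N in the middle; let go, the cap springs up again.
- index_top (a point): Centre of the flat top of the index post, a steel pin 12 mm in diameter, 60 mm above the table.
- ball_gauge: Bystander: loose reference ball on a stem and round foot, 49 mm wide, 84 mm high, standing; origin under its foot.
- pin: Bystander: loose locating pin standing on its knurled head, 27 mm wide, 52 mm high; origin under it.

How it is judged:
On the way, in this order (a step that is already met when the one before it is completed fails the run):
1. the ring hangs on the mandrel between the two collars, let go and still (y of ring in the frame of seat between -0.017 and 0.017 m and x of ring in the frame of seat between -0.008 and 0.008 m and z of ring in the frame of seat between -0.014 and -0.005 m and contact force between ring and stand above 1 N and linear speed of ring below 0.03 m/s and contact force between the fingers and ring below 0.05 N and value of joint cap below 0.002 m), for 0.3 s.
2. the cap is kept in its middle position for three seconds, the ring still hanging (y of ring in the frame of seat between -0.017 and 0.017 m and x of ring in the frame of seat between -0.008 and 0.008 m and z of ring in the frame of seat between -0.014 and -0.005 m and contact force between ring and stand above 1 N and value of joint cap between 0.007 and 0.013 m and velocity of joint cap between -0.01 and 0.01 m/s and contact force between the fingers and switch above 3 N and horizontal distance between the grasp point and cap_top below 0.035 m), for 2.8 s.
At the end, for the whole second after the job is handed in: The ring hangs from the mandrel alone, within 17 mm of the middle between the two collars, untouched and still; the fingers hold the cap with more than 3 N, top within 3 mm of level with the index post (travel 7 to 13 mm), not moving, TCP within 35 mm of the cap's centre (all of step 2 and linear speed of ring below 0.03 m/s and contact force between each of the arm, the fingers and ring below 0.05 N); the arm keeps its last pose, push and grip.
It fails at once if the cap is pushed through, 16 mm or more (value of joint cap above 0.016 m).
It fails at once if the ball gauge is shifted by over 15 mm or tipped (distance of ball_gauge from where it was at the start of the episode above 0.015 m or angle between ball_gauge's own z axis and vertical above 0.3 rad).
It fails at once if the pin is shifted by over 15 mm or tipped (distance of pin from where it was at the start of the episode above 0.015 m or angle between pin's own z axis and vertical above 0.3 rad).
It also fails if it takes over 64 s, if anything falls off the work surface, if the arm or the gripper's body presses on something with over 40 N, if the wrist force passes 120 N, or if a joint passes its speed limit or range.

## Robot

A 6-joint arm with a two-finger parallel gripper is mounted at the origin on a cart in front of the work surface, level with it; the furniture and walls round the work are solid. World frame = base frame: x ahead of the robot, y to its left, z up, the work surface at z = 0. Lengths are in m, angles in rad, forces in N, time in s.
With the tool pointing down it reaches from about 0.425 to 0.95 m from the base axis. Payload 14.7 kg.
Tool frame: the origin (TCP) lies between the finger pads, 19 mm behind the fingertips; this is the grasp point; z points along the fingers, y is the line along which they close (so a half turn about z gives the same grasp; the last joint's range is limited). The gripper opens to 85 mm and grips with 20 to 120 N. Pads are 22 mm wide; open, the fingers measure 114 mm over their backs; the gripper's body (76 mm by 85 mm) begins 54 mm behind the grasp point. The pads swing forward as they close: fully open they stand 13 mm farther back than shut.
Start: joints at [-1.223, 0.48, 1.596, -0, 1.065, -0.047], TCP at [0.25, -0.6, 0.25] pointing down, gripper open.
Joint ranges: [-2.75, 2.75], [-0.82, 2.05], [0.23, 2.67], [-1.56, 4.7], [0.09, 2.69], [-2.92, 2.92]. Speed limits (rad/s): [1.89, 1.89, 2.39, 3.01, 3.01, 3.01].

## Interface

Orientations are given as a unit quaternion [x, y, z, w].
In Python, from rig import manip gives the robot as it stands. Calls block until the motion is done:
- manip.move_to(position, orientation): joint-space move of the TCP to a pose.
- manip.move_l(position, max_speed=0.15, rotation=None): straight line of the TCP; rotation=None keeps the orientation; max_speed is the mean speed in m/s.
- manip.move_joints(angles): joint-space move.
- manip.grip(opening): finger opening in m; the grip force is fixed at half the most; returns when the fingers have stopped.
- manip.wait(seconds).
- manip.solve_ik(position, orientation): joint angles nearest the present ones, or None.
- manip.read_state(): the state.
- manip.read_camera(name): name is "scene" or "top" or "wrist"; returns (picture, depth): 480x640x3 uint8, blue, green, red; 480x640 float32, m along the optical axis (not along the pixel's ray), 0 where there is no reading.
- manip.calibration(name): a dict with "camera_matrix" (3x3 intrinsics, pixels), "camera_from_world" (4x4, takes a point from world to camera coordinates); the wrist camera has in their place "hand_eye" (4x4, takes a point from camera to tool coordinates, whose origin is the TCP and whose axes are the flange's). Camera axes: x right, y up, looking along -z (the intrinsics and any distortion apply to the point x, -y, -z); pixel columns grow to the right and rows downward; lengths in m; the calibration is good to about 2 mm. A picture is of the moment at which its call begins: read the wrist's pose just before it. calibration takes no time and is no camera call.
A pose or a line that the arm cannot do raises manip.PlanningError and nothing moves.
- manip.close_job(): hands the job in; it is judged then, once.
Trained networks look in the newest picture that a camera, given by its name, has taken for a name from the list of things; names that differ only in an ending like _2 or _b are one class to them, and where a whole thing is asked for, a point or a joint stands for the part that bears it (a point fixed in the world has none). Each returns a list of dicts, best first, with "score" (0 to 1); they miss things now and then, are a little off and sometimes report something else, mostly with a low value. They report only what shows in the picture. A call takes as long as a camera call.
- manip.find_in(camera, name): "xy" ([column, row] in pixels, amid what is visible of it).
- manip.spot_point(camera, name): "xy" ([column, row] in pixels: a listed point, or the origin of a listed thing).
The state is a dict: "time_s": time; "joint_positions": joint angles; "qd": joint speeds; "tau": joint torques, N m; "tool_pos": TCP position; "ee_rot": TCP orientation; "ft_force": force on the tool from outside, world axes, zero at the start; "ft_torque": the same for the moment, N m; "grip_width": finger opening in m; "finger_force": force on a finger pad.
Only numpy, scipy, OpenCV 4.12 (cv2) and the standard library are available. Lean on these libraries where they do the work, as an engineer would, in place of code of your own. Each camera call takes 0.05 s, during which the arm holds its last target. There are 200 camera calls.

## Working session

There is one attempt and no reset: what is moved stays moved. The work goes in short steps, each a Python script; the robot and the scene stay as the last script left them, time stands still between calls to the robot, and variables do not carry over. Pictures are saved under pics/ and viewed, at most 10 in all, crops included, and the job is handed in when it is done.

```bash
ls; mkdir -p pics; cat > h.py <<'E'
import numpy as np, cv2
from rig import manip
from scipy.spatial.transform import Rotation as R
def pose():
    s=manip.read_state(); T=np.eye(4); T[:3,:3]=R.from_quat(s["ee_rot"]).as_matrix(); T[:3,3]=s["tool_pos"]; return T
def cam(name):
    """returns img, depth, K, world_from_cam"""
    T=pose(); im,d=manip.read_camera(name); c=manip.calibration(name)
    W=T@np.array(c["hand_eye"]) if "hand_eye" in c else np.linalg.inv(np.array(c["camera_from_world"]))
    return im,d,np.array(c["camera_matrix"]),W
def ray(K,W,xy):
    v=np.array([(xy[0]-K[0,2])/K[0,0],-(xy[1]-K[1,2])/K[1,1],-1.]); return W[:3,3],W[:3,:3]@v
def atz(K,W,xy,z):
    o,v=ray(K,W,xy); return o+v*(z-o[2])/v[2]
def cloud(d,K,W):
    r,c=np.mgrid[:d.shape[0],:d.shape[1]]
    p=np.stack([(c-K[0,2])/K[0,0]*d,-(r-K[1,2])/K[1,1]*d,-d],-1)
    return p@W[:3,:3].T+W[:3,3]
def at(d,K,W,xy):
    c,r=int(round(xy[0])),int(round(xy[1])); w=d[max(r-2,0):r+3,max(c-2,0):c+3]; w=w[w>0]
    if not len(w): return None
    o,v=ray(K,W,xy); return o+v*np.median(w)
E
python3 - <<'E'
from h import *
np.set_printoptions(precision=4,suppress=True)
for n in("scene","top"):
    im,d,K,W=cam(n); cv2.imwrite(f"pics/{n}0.png",im); np.savez(f"{n}0.npz",d=d,K=K,W=W)
    print(n,manip.calibration(n).keys(),W[:3,3],-W[:3,2])
    for t in "ring rest stand switch ball_gauge pin".split():
        print(t,"find",[(np.round(q["xy"]),round(q["score"],2),at(d,K,W,q["xy"])) for q in manip.find_in(n,t)[:2]])
    for t in "ring rest stand seat switch cap_top index_top ball_gauge pin".split():
        print(t,"spot",[(np.round(q["xy"]),round(q["score"],2),at(d,K,W,q["xy"])) for q in manip.spot_point(n,t)[:2]])
print(manip.read_state())
E
```

```text
pics
rig.py
scene dict_keys(['camera_matrix', 'camera_from_world']) [0.0798 0.9668 0.8455] [ 0.3605 -0.7354 -0.5738]
ring find [(array([298., 354.]), 0.74, array([0.4509, 0.2826, 0.069 ]))]
rest find [(array([302., 376.]), 0.77, array([0.4353, 0.2987, 0.0349]))]
stand find [(array([303., 252.]), 0.64, array([ 0.6147, -0.0503,  0.0337]))]
switch find [(array([380., 230.]), 0.69, array([ 0.4854, -0.2183,  0.0356]))]
ball_gauge find [(array([356., 279.]), 0.75, array([ 0.4654, -0.0221,  0.0243])), (array([306., 252.]), 0.28, array([ 0.6085, -0.0578,  0.0315]))]
pin find [(array([221., 322.]), 0.48, array([0.6525, 0.2347, 0.0266]))]
ring spot [(array([298., 358.]), 0.92, array([0.4512, 0.2822, 0.0604]))]
rest spot [(array([301., 378.]), 0.97, array([0.4376, 0.299 , 0.0305]))]
stand spot [(array([303., 262.]), 0.6, array([ 0.6093, -0.0406,  0.0124]))]
seat spot [(array([284., 231.]), 0.7, array([0.6323, 0.0063, 0.1199]))]
switch spot [(array([376., 236.]), 0.91, array([ 0.4843, -0.1896,  0.0356])), (array([357., 286.]), 0.22, array([ 0.4581, -0.011 ,  0.0165]))]
cap_top spot [(array([384.
[... 1514 characters left out ...]
0., 279.]), 0.8, array([ 0.4912, -0.1962,  0.0572]))]
ball_gauge spot [(array([330., 290.]), 0.86, array([ 0.4607, -0.0224,  0.0821]))]
pin spot [(array([233., 219.]), 0.67, array([0.6429, 0.228 , 0.0206]))]
{'time_s': 1.6, 'joint_positions': array([-1.2226,  0.4802,  1.5963, -0.    ,  1.0651, -0.0466]), 'qd': array([ 0.0013,  0.0008, -0.002 ,  0.0002,  0.0008,  0.0015]), 'tau': array([ -0.0002, -95.0483, -43.0643,   0.0001,   0.0012,   0.    ]), 'tool_pos': array([ 0.25, -0.6 ,  0.25]), 'ee_rot': array([ 0.9806,  0.1961, -0.    ,  0.    ]), 'ft_force': array([-0.7407, -0.442 ,  0.4704]), 'ft_torque': array([ 0.0195,  0.    , -0.0073]), 'finger_force': 0.0, 'grip_width': 0.08537283024479052}
```

View pics/scene0.png

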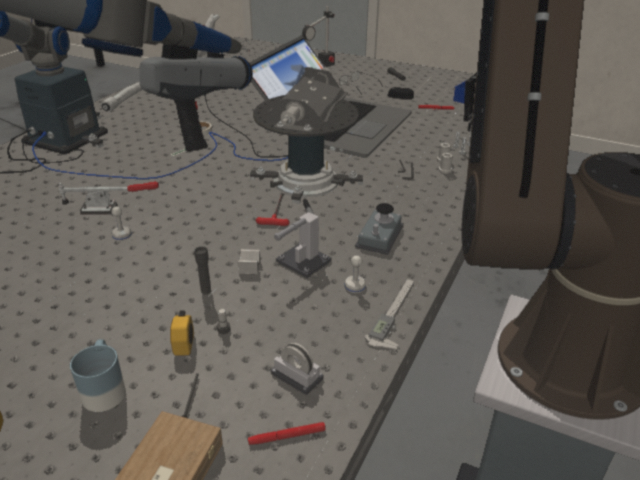

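View pics/top0.png

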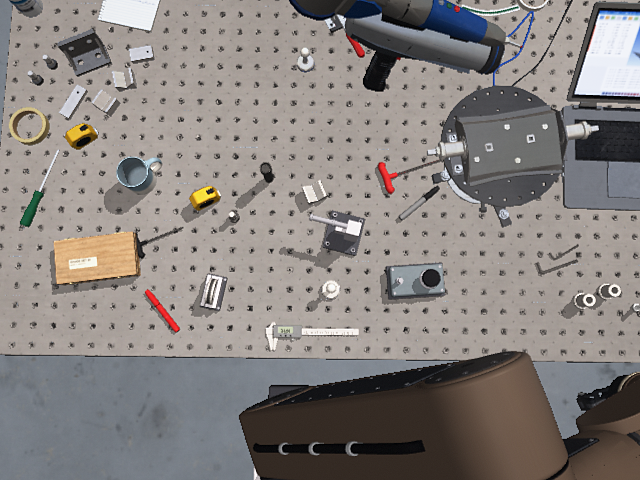

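The scene picture shows the ring standing in the rest at about (298,354), the stand at (303,252), the switch at (380,230) with its cap at (384,205), the ball gauge at (356,279) and the pin at (222,322). The top picture agrees: ring (210,290), stand mandrel tip (310,217), switch (412,279). The networks' reports fit both, except the scene camera's index_top. Next I'll take closer wrist views.

```bash
python3 - <<'E'
from h import *
np.set_printoptions(precision=4,suppress=True)
Q=[1,0,0,0]
def look(tag,names):
    im,d,K,W=cam("wrist"); cv2.imwrite(f"pics/{tag}.png",im); np.savez(f"{tag}.npz",d=d,K=K,W=W,im=im)
    print(tag,W[:3,3],-W[:3,2])
    for t in names:
        print(t,[(np.round(q["xy"]),round(q["score"],2),at(d,K,W,q["xy"])) for q in manip.spot_point("wrist",t)[:2]])
manip.move_to([0.45,-0.23,0.32],Q); look("w_sw1",["cap_top","index_top","switch"])
manip.move_to([0.55,-0.0,0.36],Q); look("w_st1",["seat","stand"])
manip.move_to([0.55,0.06,0.36],Q); look("w_st2",["seat","stand"])
manip.move_to([0.43,0.25,0.32],Q); look("w_r1",["ring","rest"])
manip.move_to([0.43,0.30,0.30],Q); look("w_r2",["ring","rest"])
print(manip.read_state()["time_s"])
ims=[np.hstack([cv2.resize(cv2.imread(f"pics/{t}.png"),(400,300)) for t in p]) for p in (("w_sw1","w_st1"),("w_r1","w_r2"))]
cv2.imwrite("pics/m1.png",np.vstack(ims))
E
```

```text
w_sw1 [ 0.5341 -0.2311  0.444 ] [-0.3271 -0.0011 -0.945 ]
cap_top [(array([361., 149.]), 0.71, array([ 0.4973, -0.2742,  0.0702])), (array([163., 164.]), 0.29, array([ 0.4734, -0.0339,  0.0192]))]
index_top [(array([293., 153.]), 0.9, array([ 0.492 , -0.1999,  0.0601]))]
switch [(array([331., 148.]), 0.61, array([ 0.4954, -0.243 ,  0.0361]))]
w_st1 [ 0.6339 -0.0013  0.4837] [-0.3276 -0.0013 -0.9448]
seat [(array([319., 118.]), 0.96, array([0.629 , 0.0005, 0.1209])), (array([148.,  95.]), 0.6, array([0.6555, 0.2196, 0.0206]))]
stand [(array([365., 127.]), 0.62, array([ 0.6199, -0.0463,  0.1217]))]
w_st2 [0.634  0.0598 0.484 ] [-0.3273 -0.0013 -0.9449]
seat [(array([380., 118.]), 0.59, array([ 0.6291, -0.0006,  0.1214]))]
stand [(array([407., 130.]), 0.65, array([ 0.6172, -0.0295,  0.1194]))]
w_r1 [0.5149 0.249  0.4445] [-0.3263 -0.001  -0.9453]
ring [(array([302., 165.]), 0.7, array([0.4618, 0.2695, 0.0755]))]
rest [(array([300., 158.]), 0.9, array([0.4696, 0.272 , 0.0739]))]
w_r2 [0.5145 0.2998 0.4234] [-0.3279 -0.0017 -0.9447]
ring [(array([346., 163.]), 0.85, array([0.4663, 0.2746, 0.0751]))]
rest [(array([340., 163.]), 0.59, array([0.4641, 0.28  , 0.0635]))]
6.5667
```

View pics/m1.png

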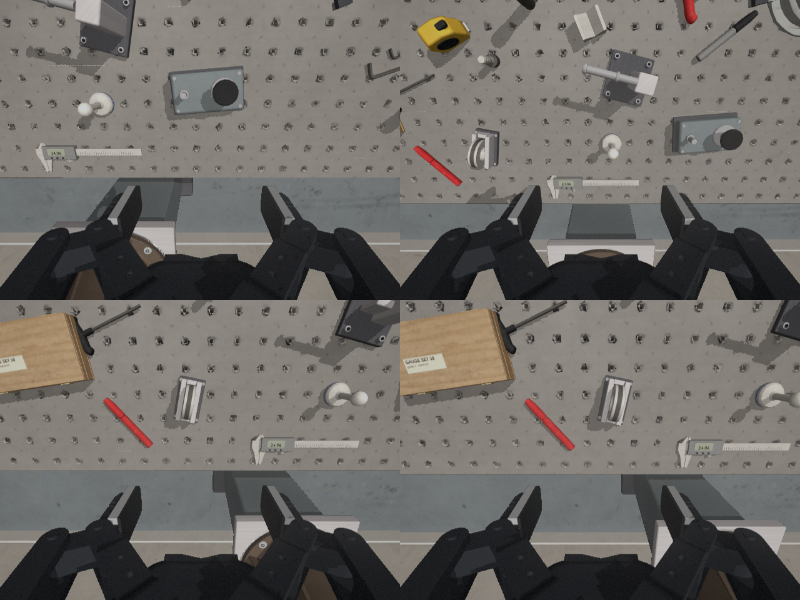

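The mosaic shows the switch (cap at half-scale pixel (225,92), index post (184,95)), the stand with its mandrel pointing left (590,68 to 640,82), and the ring upright in the rest ((188,400) and (617,400)), tilted slightly. I'll fit the ring and mandrel axes from the depth clouds.

```bash
python3 - <<'E'
from h import *
np.set_printoptions(precision=4,suppress=True)
def sel(t,lo,hi):
    f=np.load(t+".npz"); p=cloud(f["d"],f["K"],f["W"])[f["d"]>0].reshape(-1,3)
    return p[np.all((p>lo)&(p<hi),1)]
def line(p):
    c=p.mean(0); _,s,v=np.linalg.svd(p-c); return c,s/np.sqrt(len(p)),v[0]
for t in ("w_r1","w_r2","scene0","top0"):
    p=sel(t,[.40,.22,.055],[.51,.32,.1]); 
    c,s,v=line(p[:,:2]); e=(p[:,:2]-c)@v; n=(p[:,:2]-c)@[-v[1],v[0]]
    print("ring",t,len(p),p.min(0),p.max(0),np.percentile(p[:,2],98),"c",c,"mid",c+v*(e.min()+e.max())/2,"yaw of long",np.degrees(np.arctan(v[1]/v[0])),"ext",np.ptp(e),np.percentile(n,[1,99]))
    p=sel(t,[.40,.2,.03],[.51,.34,.042]); (cc,sz,a)=cv2.minAreaRect(p[:,:2].astype(np.float32)*1000); print("  rest top",cc,sz,a)
for t in ("w_st1","w_st2","w_sw1","scene0","top0"):
    p=sel(t,[.56,-.1,.09],[.68,.08,.14])
    if len(p)<20: continue
    m=p[p[:,1]>-.025]
    if len(m)<20: continue
    c,s,v=line(m[:,:2]); v=v*np.sign(v[1]); e=(m[:,:2]-c)@v
    print("mandrel",t,len(m),c,"dir",v,np.degrees(np.arctan2(v[1],v[0])),"tip",c+v*np.percentile(e,99.5),"zmax",np.percentile(m[:,2],[90,98]),"post top",np.median(p[(p[:,1]<-.03)&(p[:,2]>.11)],0))
for t in ("w_sw1","top0","scene0"):
    p=sel(t,[.44,-.33,.064],[.55,-.22,.08]); cc,r=cv2.minEnclosingCircle(p[:,:2].astype(np.float32)); print("cap",t,len(p),p.mean(0),np.median(p[:,2]),cc,r)
for n in range(2):pass
E
```

```text
ring w_r1 850 [0.4289 0.2579 0.0551] [0.49   0.2852 0.0774] 0.07629206337947003 c [0.4619 0.2707] mid [0.4591 0.2712] yaw of long -10.832263288106788 ext 0.05989511618106365 [-0.0088  0.0088]
  rest top (459.45526123046875, 273.1933288574219) (39.03316116333008, 79.53958129882812) 78.80165100097656
ring w_r2 1021 [0.4289 0.2584 0.0551] [0.4903 0.2855 0.0775] 0.07646084240671017 c [0.4619 0.2717] mid [0.4595 0.2721] yaw of long -11.006412360941326 ext 0.060172672124853985 [-0.0086  0.0097]
  rest top (459.37982177734375, 273.2276611328125) (39.105777740478516, 79.82989501953125) 78.86739349365234
ring scene0 352 [0.4286 0.2598 0.0551] [0.4885 0.2879 0.0773] 0.07628668795548402 c [0.4543 0.277 ] mid [0.4587 0.2766] yaw of long -5.758428885014583 ext 0.05962059112034314 [-0.0084  0.0131]
  rest top (459.91900634765625, 276.7977600097656) (40.58068084716797, 83.70338439941406) 82.48139190673828
ring top0 188 [0.4253 0.2596 0.0564] [0.4848 0.2854 0.0819] 0.08070961568347756 c [0.4546 0.2721] mid [0.4551 0.2721] yaw of long -10.74876444510667 ext 0.06083872881694549 [-0.0098  0.009 ]
  res
[... 516 characters left out ...]
ost top [ 0.6134 -0.0747  0.117 ]
mandrel scene0 148 [0.6301 0.0075] dir [0.2763 0.9611] 73.95901619222855 tip [0.6372 0.0322] zmax [0.1217 0.1231] post top [ 0.6135 -0.0669  0.1164]
mandrel top0 133 [0.6277 0.0032] dir [0.2564 0.9666] 75.14448336218821 tip [0.6348 0.03  ] zmax [0.1246 0.1271] post top [ 0.612  -0.0707  0.118 ]
cap w_sw1 1390 [ 0.4985 -0.2737  0.0698] 0.06993849077311093 (0.49793288111686707, -0.27399495244026184) 0.022988175973296165
cap top0 247 [ 0.494 -0.272  0.07 ] 0.06962415889628981 (0.49504464864730835, -0.2716016173362732) 0.023407315835356712
cap scene0 152 [ 0.4964 -0.2682  0.0686] 0.06869654255819008 (0.49797889590263367, -0.2710178792476654) 0.024531081318855286
```

```bash
cat >> h.py <<'E'
def down(deg): return (R.from_euler("z",deg,degrees=True)*R.from_quat([1,0,0,0])).as_quat()
def st(m=""):
    s=manip.read_state(); print(m,round(s["time_s"],2),np.round(s["tool_pos"],4),"F",np.round(s["ft_force"],2),"T",np.round(s["ft_torque"],2),"grip",round(s["grip_width"],4),round(s["finger_force"],1)); return s
E
python3 - <<'E'
from h import *
c=np.array([.459,.272]); q=down(-10.9)
manip.move_to([*c,.18],q); manip.grip(.045); st("above")
manip.move_l([*c,.082],.1); st("down")
manip.grip(.0); st("gripped")
im,d,K,W=cam("wrist"); im2,*_=cam("scene")
cv2.imwrite("pics/g1.png",np.hstack([cv2.resize(im,(400,300)),cv2.resize(im2[300:420,220:380],(400,300))]))
E
```

```text
above 7.62 [0.4591 0.2722 0.1805] F [ 0.49 -1.17  0.16] T [0.02 0.03 0.03] grip 0.045 0.0
down 8.75 [0.4593 0.2722 0.0825] F [ 0.04 -0.93  0.26] T [-0.02  0.01  0.02] grip 0.0447 0.0
gripped 9.12 [0.4594 0.2722 0.0826] F [-0.12 -0.3   6.77] T [-0.05  0.12  0.01] grip 0.0156 58.4
```

View pics/g1.png

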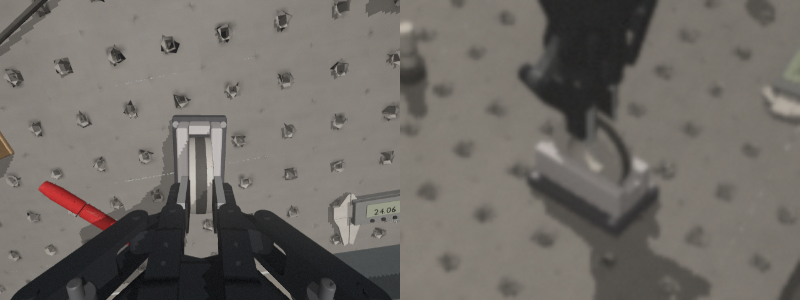

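The fingers are pinching the ring's top in the rest (left half, around (200,170)) at 58 N. I'll lift slowly and check.

```bash
python3 - <<'E'
from h import *
c=np.array([.459,.272])
manip.move_l([*c,.10],.04); st("lift")
manip.move_l([*c,.19],.1); manip.wait(.2); st("up")
# re-check ring's pose in the fingers, scene cloud + wrist
T=pose()
for n in("wrist","scene"):
    im,d,K,W=cam(n); p=cloud(d,K,W)[d>0].reshape(-1,3)
    l=(p-T[:3,3])@T[:3,:3]
    m=(np.abs(l[:,0])<.045)&(np.abs(l[:,1])<.016)&(l[:,2]>.022)&(l[:,2]<.09)
    l=l[m]; print(n,len(l),np.round(np.percentile(l,[1,50,99],axis=0),4)); 
    v=np.linalg.svd(l-l.mean(0),full_matrices=False)[2]; print(np.round(v[2],3))
    print([(np.round(q["xy"]),round(q["score"],2)) for q in manip.find_in(n,"ring")[:2]])
    cv2.imwrite(f"pics/u_{n}.png",im)
a=cv2.imread("pics/u_wrist.png");b=cv2.imread("pics/u_scene.png")
cv2.imwrite("pics/u.png",np.hstack([cv2.resize(a,(400,300)),cv2.resize(b[240:390,200:400],(400,300))]))
E
```

```text
lift 9.82 [0.459  0.272  0.1001] F [ 0.45 -0.26 -3.28] T [ 0.03 -0.    0.01] grip 0.0159 58.7
up 11.07 [0.4588 0.2718 0.1894] F [ 0.28 -0.09 -3.96] T [-0.01  0.03 -0.02] grip 0.0157 58.7
wrist 902 [[ 0.0261 -0.0089  0.0221]
 [ 0.0301 -0.0001  0.0292]
 [ 0.0322  0.0088  0.0453]]
[-0.973 -0.01   0.231]
[(array([323., 277.]), 0.63)]
scene 565 [[-0.0325 -0.0131  0.0228]
 [-0.0022 -0.0092  0.047 ]
 [ 0.0298  0.0069  0.0689]]
[0.038 0.997 0.068]
[(array([299., 317.]), 0.58)]
```

View pics/u.png

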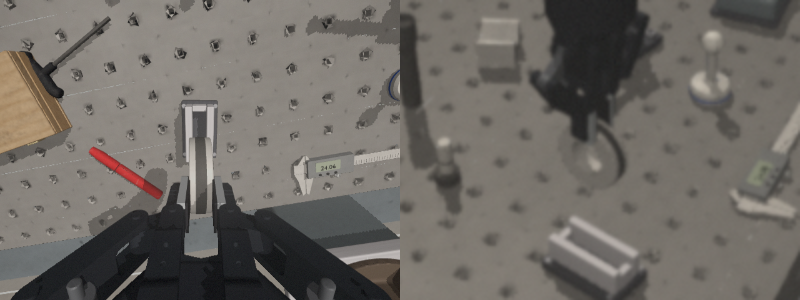

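The ring is held square and upright, clear of the rest (centre 37 mm below the TCP, weight about 4 N). Next is moving to the mandrel's free end and threading it on in steps while checking forces.

```bash
python3 - <<'E'
from h import *
a=np.radians(75.8); u=np.array([np.cos(a),np.sin(a)]); s=np.array([.6305,-.002]); q=down(-14.2)
manip.move_to([*(s+.09*u),.19],q); manip.move_l([*(s+.085*u),.152],.1); f0=st("out")["ft_force"]
im,d,K,W=cam("scene"); cv2.imwrite("pics/ins.png",cv2.resize(im[180:300,230:390],(640,480)))
for k in (.055,.04,.025,.01,0):
    manip.move_l([*(s+k*u),.152],.06); f=st(k)["ft_force"]
    if np.linalg.norm(f-f0)>5: print("touch"); break
im,d,K,W=cam("scene"); cv2.imwrite("pics/ins2.png",im[180:300,230:390])
cv2.imwrite("pics/ins.png",np.hstack([cv2.resize(cv2.imread("pics/ins.png"),(400,300)),cv2.resize(im[180:300,230:390],(400,300))]))
E
```

```text
out 12.85 [0.6512 0.0809 0.152 ] F [ 0.66  0.14 -3.43] T [-0.01 -0.05 -0.03] grip 0.0159 58.6
0.055 13.55 [0.6441 0.0511 0.1521] F [ 0.25  0.13 -4.65] T [ 0.03  0.03 -0.02] grip 0.0157 58.7
0.04 13.95 [0.6403 0.0364 0.152 ] F [ 0.93 -0.53 -3.95] T [ 0.07 -0.01 -0.02] grip 0.0155 58.7
0.025 14.35 [0.6366 0.0218 0.152 ] F [ 0.76 -0.36 -3.3 ] T [-0.01 -0.06 -0.04] grip 0.0156 58.7
0.01 14.75 [0.6329 0.0073 0.152 ] F [-0.26  0.5  -3.74] T [-0.   -0.05  0.  ] grip 0.0158 58.7
0 15.07 [ 0.6304 -0.0024  0.152 ] F [-0.78 -0.29 -4.08] T [-0.    0.02 -0.  ] grip 0.0159 58.6
```

View pics/ins.png

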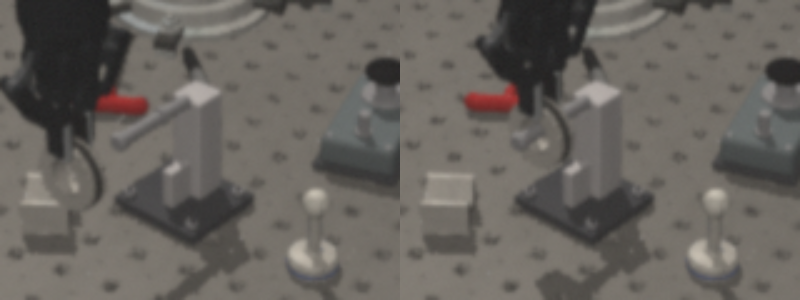

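The right half shows the mandrel's end poking through the bore (around (520,137)), with no contact force. Lower until the mandrel takes the weight.

```bash
python3 - <<'E'
from h import *
s=np.array([.6305,-.002])
for z in (.147,.145,.144,.143,.142,.141,.140,.139):
    manip.move_l([*s,z],.03); f=st(z)["ft_force"]
    if f[2]>-1: break
E
```

```text
0.147 15.43 [ 0.6303 -0.0019  0.1466] F [ 0.81 -0.2  -3.96] T [-0.    0.01  0.02] grip 0.0157 58.6
0.145 15.68 [ 0.6307 -0.0019  0.1452] F [-0.09  0.85 -0.13] T [ 0.07 -0.03  0.  ] grip 0.0159 59.2
```

```bash
python3 - <<'E'
from h import *
st()
im,d,K,W=cam("wrist"); b,db,Kb,Wb=cam("scene"); np.savez("h1.npz",d=d,K=K,W=W,im=im)
p=cloud(d,K,W)
a=np.radians(75.8); u=np.array([np.cos(a),np.sin(a)]);n=np.array([-u[1],u[0]]); s=np.array([.6305,-.002])
for nm,p in(("w",cloud(d,K,W)[d>0]),("s",cloud(db,Kb,Wb)[db>0])):
    y=(p[:,:2]-s)@u; x=(p[:,:2]-s)@n
    for lo in range(-60,44,4):
        m=(y>lo/1e3)&(y<lo/1e3+.004)&(np.abs(x)<.035)&(p[:,2]>.06)&(p[:,2]<.15)
        if m.sum()>3: print(nm,lo,m.sum(),"z",np.round(np.percentile(p[m,2],[2,50,98]),4),"x",np.round(np.percentile(x[m],[2,50,98]),4))
cv2.imwrite("pics/h1.png",np.hstack([cv2.resize(im[190:340,220:420],(400,300)),cv2.resize(b[200:260,260:340],(400,300),interpolation=cv2.INTER_CUBIC)]))
E
```

```text
15.68 [ 0.6307 -0.0019  0.1452] F [-0.09  0.85 -0.13] T [ 0.07 -0.03  0.  ] grip 0.0159 59.2
w -60 211 z [0.1137 0.1205 0.1222] x [-0.0075 -0.0041  0.0036]
w -56 207 z [0.1134 0.1205 0.1226] x [-0.0075 -0.004   0.0038]
w -52 208 z [0.1134 0.1205 0.1225] x [-0.0075 -0.0039  0.0036]
w -48 202 z [0.1129 0.1206 0.1224] x [-0.0074 -0.0038  0.0036]
w -44 215 z [0.113  0.1205 0.1225] x [-0.0075 -0.004   0.0036]
w -40 204 z [0.1147 0.1205 0.1223] x [-0.0073 -0.0037  0.0035]
w -36 196 z [0.1149 0.1205 0.1222] x [-0.0074 -0.0037  0.0034]
w -32 211 z [0.1146 0.1211 0.1245] x [-0.0094 -0.0041  0.0053]
w -28 292 z [0.112  0.1214 0.1246] x [-0.0095 -0.0048  0.005 ]
w -24 239 z [0.1142 0.1211 0.1485] x [-0.0077 -0.0064 -0.0002]
w -20 327 z [0.1149 0.1358 0.1498] x [-0.0077 -0.0069 -0.0016]
w -16 226 z [0.1146 0.1373 0.1493] x [-0.0118 -0.011  -0.0058]
w -12 482 z [0.1147 0.1363 0.1493] x [-0.03   -0.0112  0.0163]
w -8 1038 z [0.1063 0.1334 0.1382] x [-0.0319 -0.0138  0.0187]
w -4 1065 z [0.1059 0.1339 0.1387] x [-0.0322 -0.0139  0.0192]
w 0 1075 z [0.1059 0.1339 0.1386] x [-0.0323 -0.0141  0.0188]

[... 1129 characters left out ...]
491] x [-0.0049  0.0101  0.0254]
s -8 50 z [0.0876 0.1313 0.1491] x [-0.0128  0.0102  0.0295]
s -4 40 z [0.0868 0.1166 0.1392] x [-0.0094  0.0165  0.0328]
s 0 55 z [0.0889 0.1141 0.1397] x [-0.0141  0.0206  0.0327]
s 4 54 z [0.083  0.1157 0.1379] x [-0.0264  0.0184  0.0316]
s 8 199 z [0.0766 0.1089 0.1412] x [-0.0292  0.0106  0.0315]
s 12 64 z [0.0802 0.1089 0.1466] x [-0.0271  0.0057  0.0299]
s 16 21 z [0.1157 0.1384 0.1463] x [-0.0063  0.0048  0.0138]
s 20 38 z [0.1154 0.1377 0.1498] x [-0.0054  0.002   0.008 ]
s 24 7 z [0.1122 0.1194 0.1477] x [-0.0033  0.0054  0.0071]
s 28 23 z [0.1073 0.1187 0.1253] x [-0.0068  0.0019  0.0086]
s 32 16 z [0.1104 0.1167 0.1224] x [-0.0053  0.0036  0.0089]
```

View pics/h1.png

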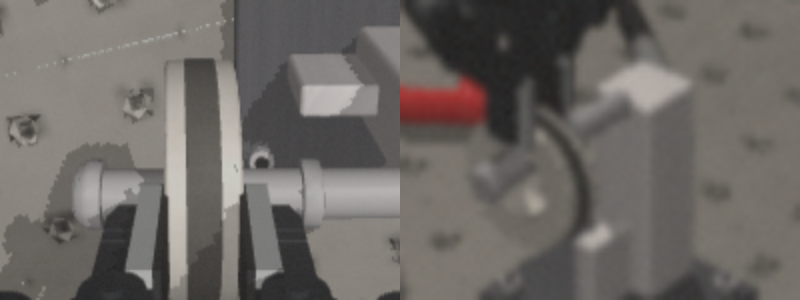

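The wrist crop shows the ring centred between the collars (ring at columns 165–240, collars at 90 and 312), bore resting on the mandrel. Release, back off upwards, and check.

```bash
python3 - <<'E'
from h import *
s=np.array([.6305,-.002])
manip.grip(.026); st("open"); manip.wait(.3)
manip.move_l([*s,.165],.05); st(); manip.move_l([*s,.25],.15); manip.wait(.5); st("up")
im,d,K,W=cam("wrist"); p=cloud(d,K,W)[d>0]
a=np.radians(75.8); u=np.array([np.cos(a),np.sin(a)]);n=np.array([-u[1],u[0]])
y=(p[:,:2]-s)@u; x=(p[:,:2]-s)@n
m=(abs(y)<.04)&(abs(x)<.04)&(p[:,2]>.128)&(p[:,2]<.16); print("ring y",np.percentile(y[m],[1,50,99]),"x",np.percentile(x[m],[1,50,99]),"ztop",np.percentile(p[m,2],98))
for t in("ring","seat"): print(t,[(np.round(q["xy"]),round(q["score"],2),at(d,K,W,q["xy"])) for q in manip.spot_point("wrist",t)[:2]])
b,*_=cam("scene")
cv2.imwrite("pics/r1.png",np.hstack([cv2.resize(im[60:360,120:520],(400,300)),cv2.resize(b[190:310,240:400],(400,300))]))
E
```

```text
open 16.05 [ 0.6305 -0.002   0.145 ] F [ 0.14  0.62 -1.51] T [-0.    0.01 -0.01] grip 0.026 0.0
 16.9 [ 0.6306 -0.002   0.1653] F [0.84 0.34 0.67] T [0.03 0.07 0.02] grip 0.0265 0.0
up 18.12 [ 0.6304 -0.002   0.2498] F [-0.42 -0.01 -0.45] T [-0.    0.03  0.  ] grip 0.0262 0.0
ring y [-0.00934711 -0.00038569  0.00793144] x [-0.0243191  -0.00510554  0.02106111] ztop 0.138683307304524
ring [(array([320., 220.]), 0.86, array([ 0.64025239, -0.00440475,  0.13670271]))]
seat [(array([321., 225.]), 0.67, array([ 0.6364696 , -0.00359757,  0.13792582]))]
```

View pics/r1.png

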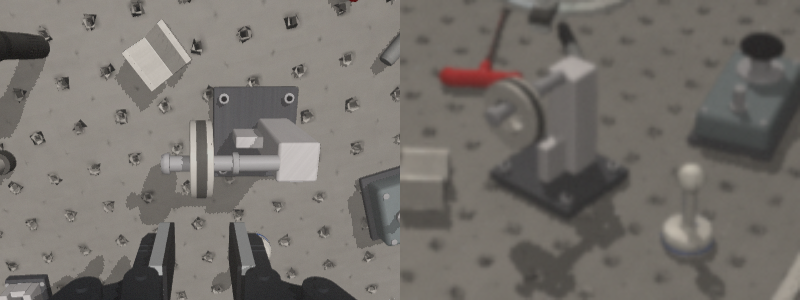

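The ring hangs freely, centred between the collars and upright in both views (left (200,160), right (513,110)). Now the cap, with the fingers shut and going down in small steps under force supervision.

```bash
python3 - <<'E'
from h import *
c=np.array([.4978,-.2738]); 
manip.grip(0); manip.move_to([*c,.16],down(-14.2)); manip.move_l([*c,.096],.08); manip.wait(.2)
def F(): 
    v=[]
    for _ in range(6): manip.wait(.04); v.append(manip.read_state()["ft_force"][2])
    return np.mean(v)
f0=F(); print("f0",f0); zc=None
for z in np.arange(.092,.0775,-.001):
    manip.move_l([*c,z],.02); f=F()-f0; s=manip.read_state(); print(round(z,4),np.round(s["tool_pos"],4),round(f,2),round(s["time_s"],1))
    if f>7.3: break
E
```

```text
f0 -0.0013899776732274327
0.092 [ 0.4978 -0.2738  0.092 ] -0.43 21.9
0.091 [ 0.4978 -0.2738  0.091 ] -0.18 22.4
0.09 [ 0.4978 -0.2738  0.09  ] 0.21 22.9
0.089 [ 0.4978 -0.2738  0.089 ] -0.26 23.4
0.088 [ 0.4979 -0.2738  0.0881] 3.55 23.9
0.087 [ 0.4979 -0.2738  0.087 ] 4.0 24.4
0.086 [ 0.4979 -0.2738  0.086 ] 4.37 24.9
0.085 [ 0.4979 -0.2738  0.0851] 5.45 25.4
0.084 [ 0.4979 -0.2739  0.0841] 5.27 25.9
0.083 [ 0.4978 -0.2738  0.0831] 5.61 26.4
0.082 [ 0.4979 -0.2738  0.0821] 6.29 26.9
0.081 [ 0.4978 -0.2738  0.0811] 6.74 27.4
0.08 [ 0.4979 -0.2738  0.0801] 7.01 27.9
0.079 [ 0.4978 -0.2738  0.0791] 7.19 28.4
0.078 [ 0.4978 -0.2738  0.0782] 8.0 28.9
```

```bash
python3 - <<'E'
from h import *
im,d,K,W=cam("wrist"); p=cloud(d,K,W)[d>0]
r=np.linalg.norm(p[:,:2]-[.4978,-.2738],axis=1)
m=(r<.019)&(p[:,2]>.045)&(p[:,2]<.07)&(p[:,0]>.508); print("cap",m.sum(),np.percentile(p[m,2],[10,50,90]))
m=(np.linalg.norm(p[:,:2]-[.492,-.199],axis=1)<.005)&(p[:,2]>.05); print("index",m.sum(),np.percentile(p[m,2],[10,50,90]))
cv2.imwrite("pics/cap.png",im)
manip.wait(3.2); st()
b,db,Kb,Wb=cam("scene"); print([(q["xy"],q["score"],at(db,Kb,Wb,q["xy"])) for q in manip.spot_point("scene","ring")[:1]])
E
```

```text
cap 941 [0.05890837 0.05972024 0.06500175]
index 271 [0.0592892  0.06003041 0.06072105]
 32.13 [ 0.4979 -0.2739  0.0782] F [ 0.41 -0.63  6.98] T [-0.01 -0.15 -0.05] grip 0.0001 3.9
[([286.0, 231.8], 0.94, array([0.6241469 , 0.00954331, 0.12189727]))]
```

View pics/cap.png

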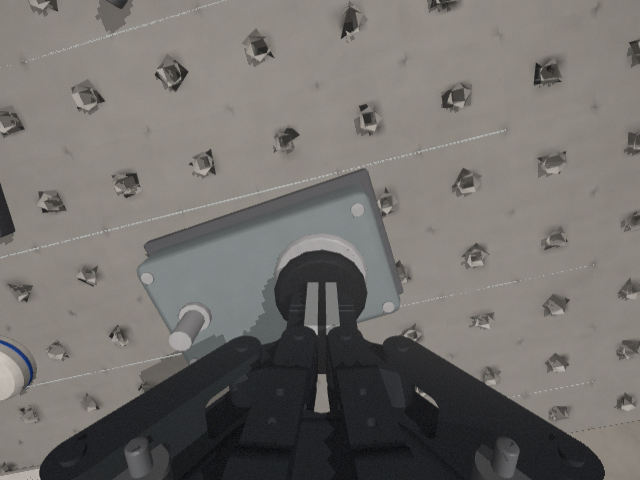

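The fingers press the middle of the cap (320,285). Its top measures 59.7 mm against 60.0 mm for the index post (180,340), and it has been held for over 3 s. I'm handing in.

```bash
python3 -c "
from rig import manip
print(manip.close_job())"
```

```text
the job is handed in; nothing more can be done
None
```

The ring hangs on the mandrel, centred between the two collars and let go; the cap was held level with the index post (59.7 mm against 60.0 mm measured) for over 3 s and was still held down at about 7 N when I handed the job in; no verdict was returned.

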